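# Load a headspace vial and index the carousel one click

### The job

Take the tall crimp-capped vial from the blue rack and load it into the empty cup that stands at the loading pointer of the headspace sampler's carousel: the cup has sideways play, so feel for its mouth, and press the vial down past the cup's leaf spring until it is fully home on the cup's floor, without forcing the glass. Then turn the carousel by its centre knob exactly one click clockwise (seen from above), so that the next empty cup comes to the pointer, and let go; leave the other things where they are.

Things in the scene. Friction and masses are not known exactly. Their poses are not given: they have to be found in the camera images.
- vial: the only tall vial in the rack: clear glass 22.7 mm in diameter from its square-edged foot up to 58 mm, then shoulder, neck and an aluminium crimp cap, 21 mm across, from 67 to 77 mm (the top); 30 g. Origin at the centre of its underside, z up its axis. It stands loosely in a rack hole, 52 mm of it above the rack; grip the glass from above, 41 to 58 mm up from the foot
- rack: blue vial rack, fixed: block 170 x 115 x 35 mm (x, y, z), origin at the centre of its underside; six holes 25 mm in diameter and 25 mm deep, at x = -55, 0, 55 and y = -27.5, 27.5 mm. The tall vial and three short ones stand in four of the holes, in any order
- sampler: headspace sampler, a fixed white machine; origin on the carousel's upright axis, at the height of its underside, 0 to 6 mm above the bench (levelling feet). In its frame the tall cabinet (360 mm high) is at y below -160 mm, and its round nose (from 215 to 395 mm up, radius 85, centre x = -20, y = -190 mm) overhangs the back of the wheel
- pointer (a point): on the sampler: top of the loading pointer, a small grey upright bracket just outside the wheel's rim, 127 mm above the sampler's underside and 147 mm from the wheel's axis, on the sampler's +y side
- load_pocket (a point): on the wheel: nominal centre of the mouth of the cup to load, at the pointer at the start; 151 mm above the sampler's origin, 100 mm from the axis; z up, y away from the axis. The cup is a tube, bore 25.1, outside 32.1 mm, square-edged mouth. It sits with play: it may stand up to 4.5 mm off this point in x and in y (5 at its stops), kept there by about 3 N of drag; this offset is not measured
- home (a point): on the wheel: nominal centre of the same cup's floor, 40 mm below its mouth; the vial's underside rests here when home, with 37 mm of vial above the mouth. On the wall nearest the axis a steel leaf stands into the bore, its ramp 8 to 22 mm below the mouth: pushing the vial past it and on to the floor takes about 4 to 9 N, and a vial let go early stays up
- knob (a point): on the wheel: centre of the round black centre knob, 44 mm in diameter, 30 mm high (15 mm above and below this point, which is 177 mm above the sampler's origin, on the wheel's axis); grip it across from above. The vials round it stand 88 mm from the axis at the nearest, their tops 11 mm above this point; a flat disc lies 16 mm below its underside
- carousel (a joint): angle of the wheel, rad: 0 at the start, growing clockwise seen from above; a click (stable rest) every 0.5236 rad. It takes up to 0.45 N m to turn, at a quarter of the way; past halfway it falls into the next click by itself. More than about 4 N sideways on a cup can turn it. Twelve cups: the one at the pointer and the two anticlockwise of it are empty, nine hold tall vials
- short_a: a 10 ml crimp-capped glass vial, 22.7 mm across and 47 mm tall, standing in the rack; origin at the centre of its underside. Leave it alone
- short_b: a 10 ml crimp-capped glass vial, 22.7 mm across and 47 mm tall, standing in the rack; origin at the centre of its underside. Leave it alone
- short_c: a 10 ml crimp-capped glass vial, 22.7 mm across and 47 mm tall, standing in the rack; origin at the centre of its underside. Leave it alone
- solvent: amber bottle with a white cap, 66 mm across, 140 mm tall; leave it alone
- cap_jar: clear plastic jar with a white lid, 60 mm across, 65 mm tall; leave it alone
- tray: shallow open steel tray, 110 x 80 x 22 mm; leave it alone
- crimper: hand crimping tool lying on the bench, about 200 mm long and 34 mm high; leave it alone
- marker: marker pen lying on the bench, 130 mm long; leave it alone
Mind the look-alikes: they are no part of the job. What is shaped like the vial but orange or purple is not meant.

How it is judged:
By the outcome, as a careful person would: the job done as asked, in the order asked, and still so for the second after the job is handed in, with the robot touching nothing.
It also fails if it takes over 72 s, if anything falls off the work surface, if the arm or the gripper's body presses on something with over 40 N, if the wrist force passes 120 N, or if a joint passes its speed limit or range.

### The arm

A 6-joint arm with a two-finger parallel gripper is mounted at the origin on the work surface. World frame = base frame: x ahead of the robot, y to its left, z up, the work surface at z = 0. Lengths are in m, angles in rad, forces in N, time in s.
With the tool pointing down it reaches from about 0.425 to 0.95 m from the base axis. Payload 3.5 kg.
Tool frame: the origin (TCP) lies at the very end of the fingers, on their centre line; the grasp point (between the pads) lies 19 mm behind it (ctrl.grip_point_offset is the distance from the TCP to the grasp point, in m); z points along the fingers, y is the line along which they close (so a half turn about z gives the same grasp; the last joint's range is limited). The gripper opens to 85 mm and grips with 20 to 120 N. Pads are 22 mm wide; open, the fingers measure 114 mm over their backs; the gripper's body (76 mm by 85 mm) begins 54 mm behind the grasp point. The pads swing forward as they close: fully open they stand 13 mm farther back than shut.
Start: joints at [1.065, 0.286, 1.577, -0, 1.279, -0.15], TCP at [0.235, 0.633, 0.231] pointing down, gripper open.
Joint ranges: [-2.77, 2.77], [-0.9, 2.22], [0.21, 2.48], [-1.53, 4.67], [0.24, 2.81], [-2.84, 2.84]. Speed limits (rad/s): [2.79, 2.79, 3.14, 3.14, 3.14, 3.14].

### API

Orientations are given as a unit quaternion [x, y, z, w].
In Python, from plant import telemetry, vision, ctrl gives the robot as it stands.
- The arm moves only by the tool arm_command, never from a script. Its argument "series" is one flat list of numbers, 7 for each row, row after row: the shift along the tool's x, y, z in cm, then the turn, a rotation vector about the tool's x, y, z in degrees, then the closure, from 0 (fully open) to 1 (shut). A call has 1 to 10 rows; each row is the pose to reach, as a shift and turn from the pose commanded when the call began, along the tool's axes at that moment; what a row does not reach only later rows make up. A row lasts 1/12 s, in which the tool goes at most 41.7 mm and 7.16 degrees, less where a joint would pass 70% of its speed; a pose out of reach is approached as far as the arm can. A call with a gripper value outside its range is refused whole. The fingers move at their own pace and stop on an object; "force" is the grip in N (left out, the last holds). Time passes only in rows, so rows that repeat a pose let the fingers close. It gives the time, the measured TCP pose, the force, the opening and the grip force at its end, in the units of the state.
- telemetry.get_state(): the state, without advancing time (a new reading comes with each control period).
- vision.read_camera(name): name is "side" or "top" or "wrist"; returns a dict with "color" (420x560x3 uint8, blue, green, red), "K" (3x3 intrinsics, pixels), "rvec" (rotation vector, rad) and "tvec" (3), from world to camera coordinates, as OpenCV has them; the wrist camera has in their place "T_tool_cam" (4x4, takes a point from camera to tool coordinates, whose origin is the TCP and whose axes are the flange's). Camera axes: x right, y down, z forward; pixel columns grow to the right and rows downward; lengths in m; the calibration is good to about 2 mm. The wrist camera is an equidistant fisheye: a pixel r from the principal point sees the ray r / f radians off the axis. A picture is of the moment at which its call begins: read the wrist's pose just before it. There is no depth.
- ctrl.sign_off(): hands the job in; it is judged then, once.
The state is a dict: "time": time; "qpos": joint angles; "dq": joint speeds; "joint_efforts": joint torques, N m; "eef_pos": TCP position; "tcp_rot": TCP orientation; "contact_force": force on the tool from outside, world axes, zero at the start; "wrist_torque": the same for the moment, N m; "opening": opening from 0.0 (shut) to 1.0 (fully open); "finger_force": force on a finger pad.
Only numpy, scipy, OpenCV 4.12 (cv2) and the standard library are available. Lean on these libraries where they do the work, as an engineer would, in place of code of your own. Each camera call takes 0.05 s, during which the arm holds its last target. There are 200 camera calls.

## Working session

There is one attempt and no reset: what is moved stays moved. The work goes in short steps, Python scripts to look and compute and a tool call to move; the robot and the scene stay as the last step left them, time stands still between calls to the robot, and variables do not carry over. Pictures are saved under pics/ and viewed, at most 12 in all, crops included, and the job is handed in when it is done.

Besides the shell and the picture viewer there is one more tool, called after ">>>" as name(argument=value, ...) on one line, values as JSON. arm_command: Moves the arm, as the interface text tells. Its arguments: {"type":"object","properties":{"series":{"type":"array","items":{"type":"number"}},"force":{"type":"number"}},"required":["series"]}

```bash
mkdir -p pics; ls; python3 - <<'E'
from plant import telemetry, vision, ctrl
import cv2,numpy as np,pickle
s=telemetry.get_state();print(s)
d={n:vision.read_camera(n) for n in("side","top","wrist")}
pickle.dump((s,d),open("shot0.pkl","wb"))
for n in d:
    cv2.imwrite(f"pics/{n}0.png",d[n]["color"]);print(n,{k:v for k,v in d[n].items() if k!="color"})
cv2.imwrite("pics/both0.png",cv2.resize(np.hstack([d["side"]["color"],d["top"]["color"]]),(800,300)))
E
```

```text
pics
{'time': 0.0, 'qpos': array([ 1.06498740e+00,  2.87182815e-01,  1.57819499e+00, -1.47185376e-06,
        1.27859105e+00, -1.50015263e-01]), 'dq': array([ 0.00143535,  0.00106394,  0.00079451, -0.00044595,  0.00054815,
       -0.00078927]), 'joint_efforts': array([-6.57736236e-04, -4.05970001e+01, -2.92629898e+01, -1.31443780e-04,
        5.70871387e-03, -7.68139046e-06]), 'eef_pos': array([0.23478326, 0.63214528, 0.22992601]), 'tcp_rot': array([ 1.76959654e-01,  9.84217389e-01, -1.12501821e-03, -3.81979939e-04]), 'contact_force': array([-0.27196907, -0.82340204, -0.64597781]), 'wrist_torque': array([ 0.00995933, -0.03699909, -0.01706675]), 'finger_force': 0.0, 'opening': 0.9981117224373761}
side {'K': array([[425.22421338,   0.        , 281.33299255],
       [  0.        , 425.22421338, 216.7075833 ],
       [  0.        ,   0.        ,   1.        ]]), 'rvec': array([ 2.47401263, -0.25817526,  0.08914178]), 'tvec': array([-0.54855765,  0.33523097,  0.80796077])}
top {'K': array([[439.44608455,   0.        , 285.25523518],
       [  0.        , 439.44608455, 197.09297067],
       [  0.        ,   0.        ,   1.        ]]), 'rvec': array([ 2.16948067, -2.11300693,  0.15148783]), 'tvec': array([0.21506789, 0.58938253, 0.88934697])}
wrist {'K': array([[325.1922621 ,   0.        , 278.99612466],
       [  0.        , 325.1922621 , 209.62295666],
       [  0.        ,   0.        ,   1.        ]]), 'T_tool_cam': array([[-1.11954135e-04, -9.63745810e-01, -2.66822039e-01,
         6.56388341e-02],
       [ 9.99999989e-01, -8.25417772e-05, -1.21447397e-04,
        -3.35348766e-04],
       [ 9.50204548e-05, -2.66822049e-01,  9.63745809e-01,
        -1.41790189e-01],
       [ 0.00000000e+00,  0.00000000e+00,  0.00000000e+00,
         1.00000000e+00]])}
```

View pics/top0.png

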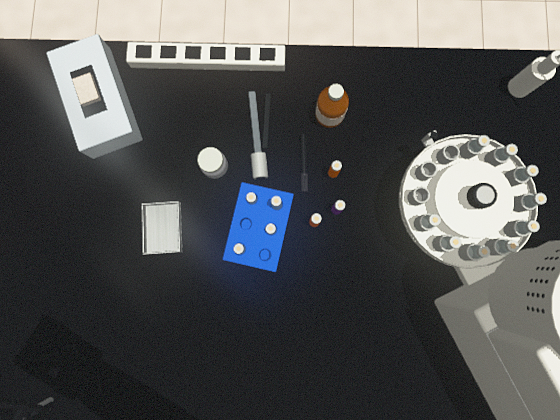

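View pics/side0.png

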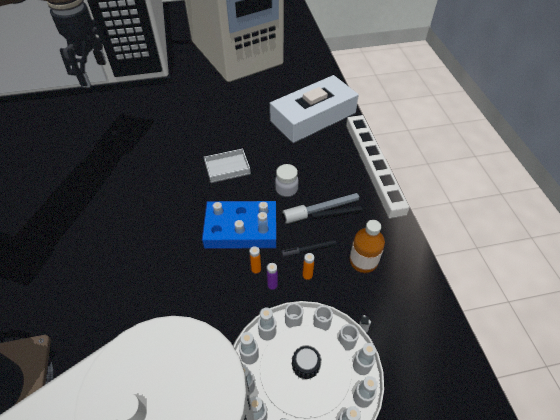

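The tall-vial candidates in the rack are the caps at top-view (251,197), (276,201), (270,229) and (238,248). In the side view, the front-right cap at (262,215) stands higher than the others, and it corresponds to top (276,201). The orange and purple ones at top (335,166), (316,219) and (340,206) are look-alikes outside the rack. I'll confirm with one crop and measure.

```bash
cat > h.py <<'E'
import numpy as np,cv2,pickle
from scipy.spatial.transform import Rotation as R
def cam(d): return cv2.Rodrigues(d["rvec"])[0],d["tvec"],d["K"]
def ray(d,p):
    Rm,t,K=cam(d); v=Rm.T@np.linalg.inv(K)@np.array([p[0],p[1],1.]); return -Rm.T@t,v/np.linalg.norm(v)
def plane(d,p,z):
    o,v=ray(d,p); return o+v*(z-o[2])/v[2]
def tri(da,pa,db,pb):
    o,v=ray(da,pa);q,w=ray(db,pb)
    s=np.linalg.lstsq(np.stack([v,-w],1),q-o,rcond=None)[0]
    a,b=o+v*s[0],q+w*s[1]; return (a+b)/2,np.linalg.norm(a-b)*1000
def proj(d,X):
    return cv2.projectPoints(np.array(X,float).reshape(-1,3),d["rvec"],d["tvec"],d["K"],None)[0][:,0]
def wray(d,s,p):  # wrist fisheye ray in world
    K=d["K"];x=np.array([(p[0]-K[0,2]),(p[1]-K[1,2])]);r=np.hypot(*x);th=r/K[0,0]
    v=np.r_[x/r*np.sin(th),np.cos(th)]; T=d["T_tool_cam"];Rt=R.from_quat(s["tcp_rot"]).as_matrix()
    return s["eef_pos"]+Rt@T[:3,3],Rt@T[:3,:3]@v
def wplane(d,s,p,z):
    o,v=wray(d,s,p); return o+v*(z-o[2])/v[2]
def wproj(d,s,X):
    T=d["T_tool_cam"];Rt=R.from_quat(s["tcp_rot"]).as_matrix()
    c=T[:3,:3].T@(Rt.T@(np.asarray(X)-s["eef_pos"])-T[:3,3])
    th=np.arctan2(np.hypot(c[0],c[1]),c[2]);u=c[:2]/np.hypot(c[0],c[1])*th*d["K"][0,0]
    return u+d["K"][:2,2]
E
python3 - <<'E'
from h import *
s,d=pickle.load(open("shot0.pkl","rb"))
T,S=d["top"],d["side"]
a=cv2.resize(S["color"][190:260,195:290],None,fx=4,fy=4,interpolation=2)
b=cv2.resize(S["color"][290:420,225:400],None,fx=2.4,fy=2.4,interpolation=2)
c=cv2.resize(T["color"][125:275,385:555],None,fx=2,fy=2,interpolation=2)
e=cv2.resize(T["color"][175:280,215:300],None,fx=2.8,fy=2.8,interpolation=2)
im=np.zeros((600,800,3),np.uint8)
for q,y,x in((a,0,0),(b,285,0),(c,285,430),(e,0,430)):
    h,w=min(q.shape[0],600-y),min(q.shape[1],800-x); im[y:y+h,x:x+w]=q[:h,:w]
cv2.imwrite("pics/crop1.png",im)
for n in("top","side"):
    im=d[n]["color"];hsv=cv2.cvtColor(im,cv2.COLOR_BGR2HSV)
    m=cv2.inRange(hsv,(100,150,60),(125,255,255));c=max(cv2.findContours(m,0,2)[0],key=cv2.contourArea)
    c=cv2.convexHull(c);ap=cv2.approxPolyDP(c,4,True)[:,0]
    print(n,ap.tolist())
    if n=="top":print([plane(T,p,.035).round(4).tolist() for p in ap])
print(tri(T,(276,201),S,(263,213)),tri(T,(481,193),S,(307,358)))
print("cams",ray(T,(0,0))[0],ray(S,(0,0))[0])
E
```

```text
top [[242, 182], [293, 194], [276, 271], [222, 259]]
[[0.6154, 0.3248, 0.035], [0.592, 0.2142, 0.035], [0.428, 0.2458, 0.035], [0.4498, 0.3601, 0.035]]
side [[275, 201], [275, 247], [204, 247], [207, 201]]
(array([0.56938874, 0.2485307 , 0.09413713]), np.float64(3.42247400032836)) (array([ 0.5769853 , -0.1204137 ,  0.18982868]), np.float64(2.6301298433834073))
cams [0.44595704 0.22243798 0.96757825] [ 0.48893518 -0.33579422  0.84515119]
```

View pics/crop1.png

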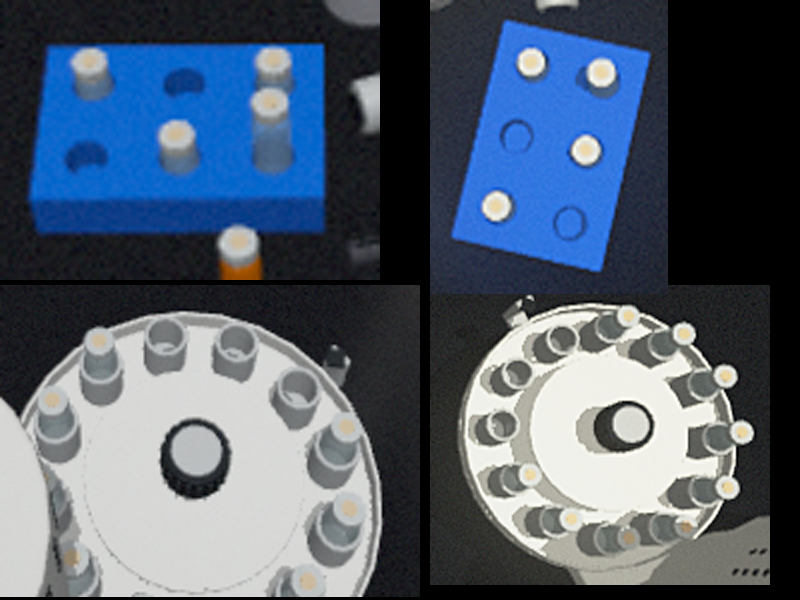

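View pics/wrist0.png

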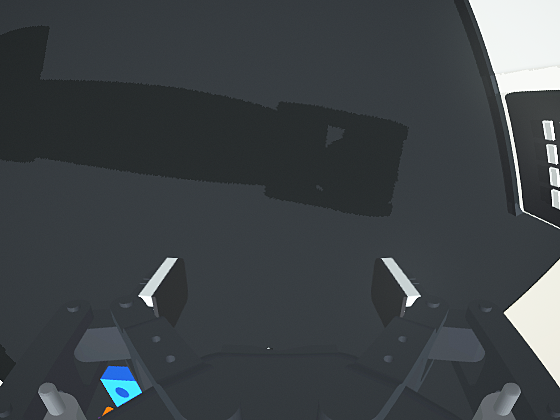

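The crop confirms it: the tall vial is the one with the long glass body, front-right in the side view, cap at (262,215). That is top (276,201), the upper-right hole. The load cup is the empty one nearest the pointer, at top about (451,154) and side about (348,335). Next I fit the sampler pose.

```bash
python3 - <<'E'
from h import *
from scipy.optimize import least_squares
s,d=pickle.load(open("shot0.pkl","rb"))
T,S=d["top"],d["side"]
tp=lambda x,y:np.array([(x-430)/2+385-.25,(y-285)/2+125-.25])
sp=lambda x,y:np.array([x/2.4+225-.3,(y-285)/2.4+290-.3])
# name: (angle index clockwise, radius, height)
obs=[]
for k,p in enumerate([(628,316),(684,333),(725,376),(741,432),(727,488),(686,527),(628,538),(571,520),(529,475)],1): obs.append((T,tp(*p),k,100,188))
for k,p in [(0,(562,338)),(-1,(516,371)),(-2,(498,422))]: obs.append((T,tp(*p),k,100,151))
for k,p in [(1,(347,426)),(2,(349,508)),(3,(308,582)),(-3,(99,342)),(-4,(52,399))]: obs.append((S,sp(*p),k,100,188))
for k,p in [(0,(298,384)),(-1,(236,337)),(-2,(166,332))]: obs.append((S,sp(*p),k,100,151))
obs+= [(T,tp(632,424),0,0,192),(S,sp(197,450),0,0,192),(S,sp(338,350),0,147,127)]
def pts(x,o):
    a=x[2]-o[2]*np.pi/6; r=o[3]/1000
    return [x[0]+r*np.cos(a),x[1]+r*np.sin(a),x[3]+o[4]/1000]
f=lambda x:np.concatenate([proj(o[0],pts(x,o))[0]-o[1] for o in obs])
r=least_squares(f,[.577,-.12,1.3,.003],loss="soft_l1")
print(r.x,np.degrees(r.x[2]));print(f(r.x).reshape(-1,2).round(1).tolist())
x=r.x
for o in((0,0,0,0,177),(0,0,0,100,151),(0,0,0,147,127)):print(np.round(pts(x,o),4))
v,e=tri(T,(276.1,201.1),S,(262.3,215.5));print("vial cap",v,e,plane(T,(276.1,201.1),.087),plane(S,(262.3,215.5),.087))
P=np.array([plane(T,p,.035)[:2] for p in [[242, 182], [293, 194], [276, 271], [222, 259]]])
c=P.mean(0);ex=((P[0]-P[3])+(P[1]-P[2]));ex/=np.linalg.norm(ex);ey=np.array([-ex[1],ex[0]])
print("rack",c,np.degrees(np.arctan2(ex[1],ex[0])),"hole",c+.055*ex-.0275*ey, "others",c+.055*ex+.0275*ey,c-.0275*ey)
E
```

```text
[ 0.57410531 -0.12334037  0.48521211  0.00619551] 27.800606249562513
[[-0.0, 0.3], [-0.2, 0.7], [0.1, 0.3], [0.2, 0.3], [0.1, -0.1], [-0.1, -0.0], [0.1, 0.3], [-0.1, -0.2], [0.3, 0.1], [-2.2, -0.1], [1.0, 1.1], [2.4, 1.4], [0.1, -0.2], [0.4, -0.4], [0.3, -0.7], [0.1, -1.0], [0.3, 0.0], [0.6, -1.9], [0.5, 1.3], [-0.0, 0.8], [-0.9, 0.4], [-0.1, -0.4], [0.8, 1.6]]
[ 0.5741 -0.1233  0.1832]
[ 0.6626 -0.0767  0.1572]
[ 0.7041 -0.0548  0.1332]
vial cap [0.56890193 0.24850936 0.08578434] 0.5452104565679642 [0.56845786 0.24846013 0.087     ] [0.56904716 0.24761523 0.087     ]
rack [0.52131089 0.28621174] -11.477823463893904 hole [0.5697388  0.24831732] others [0.58068317 0.30221742] [0.5158387  0.25926169]
```

```bash
cat >> h.py <<'E'
def rows(s,target,yawdeg):  # shift cm in tool axes & turn about tool z so tool y points at yawdeg
    Rt=R.from_quat(s["tcp_rot"]).as_matrix()
    y=np.radians(yawdeg);ty=np.array([np.cos(y),np.sin(y),0]);tz=np.array([0,0,-1.]);G=np.stack([np.cross(ty,tz),ty,tz],1)
    return (Rt.T@(np.array(target)-s["eef_pos"])*100).round(2).tolist(),np.degrees(R.from_matrix(Rt.T@G).as_rotvec()).round(2).tolist()
E
python3 - <<'E'
from h import *
from plant import telemetry
print(rows(telemetry.get_state(),(.569,.2484,.13),33.5))
E
```

```text
([-44.7, -24.33, 10.06], [-0.11, 0.02, 36.12])
```

>>> arm_command(series=[-44.7,-24.3,8,0,0,36,0.47,-44.7,-24.3,8,0,0,36,0.47,-44.7,-24.3,8,0,0,36,0.47,-44.7,-24.3,8,0,0,36,0.47,-44.7,-24.3,8,0,0,36,0.47,-44.7,-24.3,8,0,0,36,0.47,-44.7,-24.3,8,0,0,36,0.47,-44.7,-24.3,8,0,0,36,0.47,-44.7,-24.3,8,0,0,36,0.47,-44.7,-24.3,8,0,0,36,0.47], force=30)

```text
time: 0.98
eef_pos: [0.5064, 0.3207, 0.1661]
tcp_rot: [0.472, 0.881, -0.0, -0.0]
contact_force: [0.5, 0.5, -0.1]
opening: 0.533
finger_force: 0.0
```

```bash
python3 - <<'E'
from h import *
from plant import telemetry
s=telemetry.get_state();print(s["time"],s["eef_pos"],s["opening"],rows(s,(.569,.2484,.15),33.5))
E
```

```text
0.9833 [0.50638795 0.32067664 0.16611002] 0.5331489021552835 ([-9.49, 1.21, 1.61], [-0.01, -0.0, 0.12])
```

>>> arm_command(series=[-9.5,1.2,1.6,0,0,0,0.47,-9.5,1.2,1.6,0,0,0,0.47,-9.5,1.2,1.6,0,0,0,0.47,-9.5,1.2,1.6,0,0,0,0.47])

```text
time: 1.32
eef_pos: [0.5697, 0.2469, 0.1493]
tcp_rot: [0.475, 0.88, -0.001, -0.0]
contact_force: [0.3, 0.6, 0.3]
opening: 0.531
finger_force: 0.0
```

```bash
python3 - <<'E'
from h import *
from plant import telemetry,vision
s=telemetry.get_state();d=vision.read_camera("wrist");pickle.dump((s,d),open("w1.pkl","wb"))
cv2.imwrite("pics/w1.png",d["color"])
print(s["eef_pos"],s["opening"],rows(s,(.569,.2484,.045),33.5),wproj(d,s,(.569,.2484,.087)))
E
```

```text
[0.56967337 0.24691808 0.14934093] 0.5312722506534358 ([0.16, 0.04, 10.43], [-0.1, -0.0, -0.16]) [278.31725866 220.85700493]
```

View pics/w1.png

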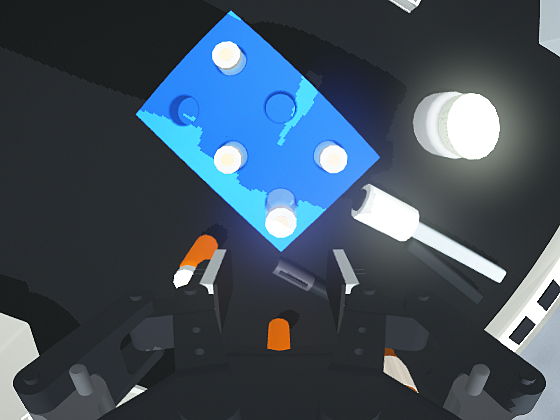

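The picture shows the tall vial's cap at (281,222), 3 px from the prediction. The orange look-alike is at (182,278), so I check its clearance from the left finger.

```bash
python3 - <<'E'
from h import *
s,d=pickle.load(open("shot0.pkl","rb"));sw,w=pickle.load(open("w1.pkl","rb"))
Rt=R.from_quat(sw["tcp_rot"]).as_matrix();v=np.array([.569,.2484,.077])
o=plane(d["top"],(316,219),.077);print(o,(Rt.T@(o-v))*1000, wplane(w,sw,(182,278),.077), "cap",wplane(w,sw,(281,222),.087))
E
```

```text
[0.53523172 0.16655335 0.077     ] [-49.82114429 -73.19160192   0.12166532] [0.53463312 0.16691904 0.077     ] cap [0.57090908 0.24871173 0.087     ]
```

>>> arm_command(series=[0.15,0.1,4,0,0,0,0.47,0.15,0.1,8,0,0,0,0.47,0.15,0.1,10.4,0,0,0,0.47,0.15,0.1,10.4,0,0,0,0.47,0.15,0.1,10.4,0,0,0,1,0.15,0.1,10.4,0,0,0,1,0.15,0.1,10.4,0,0,0,1,0.15,0.1,10.4,0,0,0,1,0.15,0.1,10.4,0,0,0,1,0.15,0.1,10.4,0,0,0,1], force=35)

```text
time: 2.2
eef_pos: [0.5691, 0.2523, 0.0485]
tcp_rot: [0.472, 0.881, 0.001, 0.001]
contact_force: [-2.4, 0.2, 4.2]
opening: 0.249
finger_force: 34.7
```

>>> arm_command(series=[0,0,0,0,0,0,1,0,0,0,0,0,0,1])

```text
time: 2.37
eef_pos: [0.5692, 0.2523, 0.0485]
tcp_rot: [0.473, 0.881, 0.001, 0.001]
contact_force: [-2.9, 1.0, 5.7]
opening: 0.25
finger_force: 34.9
```

```bash
python3 - <<'E'
from h import *
from plant import telemetry,vision
s=telemetry.get_state();d=vision.read_camera("wrist");S=vision.read_camera("side");pickle.dump((s,d,S),open("w2.pkl","wb"))
a=d["color"][120:330,130:430]; b=S["color"][150:270,180:320]
im=np.zeros((600,800,3),np.uint8);a=cv2.resize(a,(428,300));b=cv2.resize(b,(372,300));im[:300,:428]=a;im[:300,428:]=b
cv2.imwrite("pics/w2.png",im[:300]);print(s)
E
```

```text
{'time': 2.3667, 'qpos': array([ 2.54277424e-01,  3.78076395e-01,  1.82343504e+00,  7.28845520e-04,
        9.37706865e-01, -3.32542723e-01]), 'dq': array([-0.00148399,  0.0010286 ,  0.00086473, -0.00152764,  0.00193528,
       -0.00035455]), 'joint_efforts': array([-1.25861742e+00, -3.57954884e+01, -2.29176146e+01, -3.47020067e-01,
       -5.54964803e-01, -1.75860601e-03]), 'eef_pos': array([0.56915295, 0.25232825, 0.04846172]), 'tcp_rot': array([4.72568477e-01, 8.81293106e-01, 1.02187860e-03, 6.72024682e-04]), 'contact_force': array([-2.86925249,  1.03938024,  5.70484457]), 'wrist_torque': array([0.21175505, 0.46028766, 0.00149713]), 'finger_force': 34.929897563997656, 'opening': 0.24961357665374503}
```

View pics/w2.png

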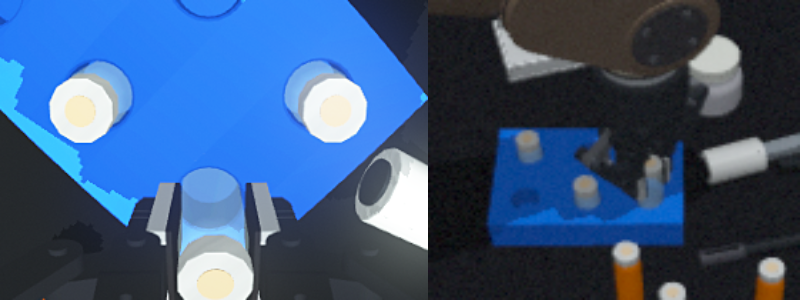

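The vial is gripped on its glass, with the cap at about (277,318) in the full frame. Now I lift.

>>> arm_command(series=[0,0,-1,0,0,0,1,0,0,-3,0,0,0,1,0,0,-6,0,0,0,1,0,0,-10,0,0,0,1,0,0,-14,0,0,0,1,0,0,-18,0,0,0,1,0,0,-18,0,0,0,1,0,0,-18,0,0,0,1])

```text
time: 3.13
eef_pos: [0.5705, 0.252, 0.2317]
tcp_rot: [0.473, 0.881, 0.003, 0.004]
contact_force: [-0.1, 0.4, -1.1]
opening: 0.25
finger_force: 35.4
```

```bash
python3 - <<'E'
from h import *
from plant import telemetry,vision
s,d,S=pickle.load(open("w2.pkl","rb"))
p=wplane(d,s,(277,318),.087);print("cap before",p,R.from_quat(s["tcp_rot"]).as_matrix().T@(p-s["eef_pos"])*1000)
s=telemetry.get_state();d=vision.read_camera("wrist");pickle.dump((s,d),open("w3.pkl","wb"))
hsv=cv2.cvtColor(d["color"],cv2.COLOR_BGR2HSV)
m=cv2.inRange(d["color"],(200,200,200),(255,255,255))[280:360,235:325]
m=m|cv2.inRange(hsv,(10,20,150),(25,140,255))[280:360,235:325]
c=max(cv2.findContours(m,0,2)[0],key=cv2.contourArea);print(cv2.boundingRect(c),cv2.minEnclosingCircle(c))
print(s["eef_pos"],s["contact_force"],s["opening"],rows(s,(.6626,-.0767,.225),27.8))
cv2.imwrite("pics/w3.png",cv2.resize(d["color"][200:380,170:390],None,fx=2.5,fy=2.5))
E
```

```text
cap before [0.57205156 0.24782003 0.087     ] [-5.36748602e+00  1.36192762e-02 -3.85371860e+01]
(33, 29, 26, 21) ((45.5, 39.0), 12.855060577392578)
[0.57046848 0.2520241  0.23167065] [-0.12281468  0.44210422 -1.08876847] 0.2495708848734403 ([-32.48, -10.53, 0.69], [0.51, 0.18, 5.8])
```

View pics/w3.png

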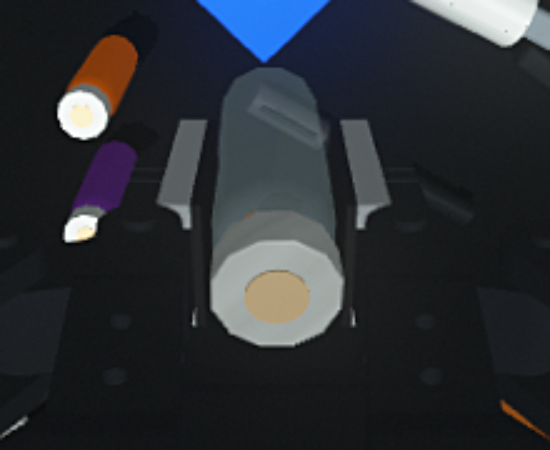

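```bash
python3 - <<'E'
from h import *
s,d=pickle.load(open("w3.pkl","rb"));T=d["T_tool_cam"];Rt=R.from_quat(s["tcp_rot"]).as_matrix()
def tool(p,z):
    o,v=wray(d,s,p);o=Rt.T@(o-s["eef_pos"]);v=Rt.T@v;return (o+v*(z-o[2])/v[2])*1000
print("cap",tool((280.8,318),-.0385),"foot far edge",tool((277.2,227.2),.0385),"z axis",Rt[:,2])
# cup mouth from top/side pictures: rim centres
s0,d0=pickle.load(open("shot0.pkl","rb"))
t=((562-430)/2+385-.25,(338-285)/2+125-.25);q=(298/2.4+225-.3,(384-285)/2.4+290-.3)
print(plane(d0["top"],t,.157),plane(d0["side"],q,.157))
E
```

```text
cap [ -5.38381386   1.44688635 -38.5       ] foot far edge [ 5.21401468 -0.26655752 38.5       ] z axis [ 0.00929716  0.00178754 -0.99995518]
[ 0.66246105 -0.08095111  0.157     ] [ 0.66052512 -0.0797153   0.157     ]
```

```bash
python3 - <<'E'
from h import *
s,d=pickle.load(open("w3.pkl","rb"));print(rows(s,(.6592,-.0743,.24),27.8))
E
```

```text
([-32.09, -10.66, -0.81], [0.51, 0.18, 5.8])
```

>>> arm_command(series=[-2,-0.7,-1,0,0,1,1,-5,-1.7,-1,0,0,2,1,-9,-3,-1,0,0,3,1,-13,-4.3,-1,0,0,4,1,-17,-5.6,-1,0,0,5,1,-21,-7,-1,0,0,5.8,1,-25,-8.3,-1,0,0,5.8,1,-28.5,-9.5,-1,0,0,5.8,1,-31,-10.3,-1,0,0,5.8,1,-32.1,-10.7,-1,0,0,5.8,1])

```text
time: 4.02
eef_pos: [0.6561, -0.0787, 0.2334]
tcp_rot: [0.518, 0.855, -0.001, -0.002]
contact_force: [-0.2, 0.1, -0.2]
opening: 0.25
finger_force: 35.4
```

>>> arm_command(series=[0,0,1,0,0,0,1,0,0,2,0,0,0,1,0,0,2.6,0,0,0,1,0,0,2.6,0,0,0,1,0,0,2.6,0,0,0,1])

```text
time: 4.43
eef_pos: [0.6559, -0.0728, 0.2091]
tcp_rot: [0.515, 0.857, -0.0, -0.001]
contact_force: [-0.6, -0.2, -0.0]
opening: 0.248
finger_force: 35.5
```

```bash
python3 - <<'E'
from h import *
from plant import telemetry,vision
s=telemetry.get_state();d=vision.read_camera("wrist");pickle.dump((s,d),open("w4.pkl","wb"))
print(s["eef_pos"],s["contact_force"],R.from_quat(s["tcp_rot"]).as_matrix()[:,2],rows(s,(.6592,-.0743,.2105),27.8))
for n,z in(("nom",(.6626,-.0767,.157)),("est",(.6615,-.0803,.157))):print(n,(wproj(d,s,z)))
cv2.imwrite("pics/w4.png",cv2.resize(d["color"][130:350,160:400],None,fx=2.5,fy=2.5,interpolation=2))
E
```

```text
[ 0.65593731 -0.07277888  0.20912239] [-0.62597354 -0.24753356 -0.03762302] [-2.55596285e-03  8.53863695e-04 -9.99996369e-01] ([-0.29, 0.22, -0.14], [-0.11, -0.11, 0.14])
nom [284.00899816 238.23241985]
est [279.82487248 242.13849221]
```

View pics/w4.png

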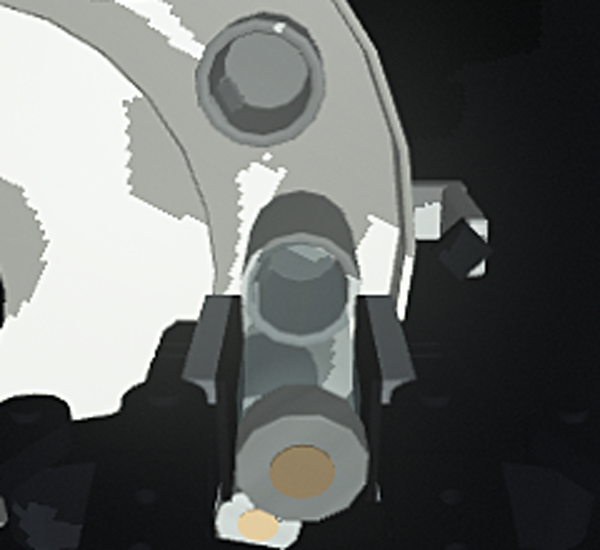

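```bash
python3 - <<'E'
from h import *
s,d=pickle.load(open("w4.pkl","rb"))
c=d["color"][195:285,225:335].astype(float);c=np.clip((c/255)**.6*255,0,255).astype(np.uint8)
cv2.imwrite("pics/w5.png",cv2.resize(c,None,fx=6.5,fy=6.5,interpolation=cv2.INTER_CUBIC))
E
```

```text
(no output)
```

View pics/w5.png

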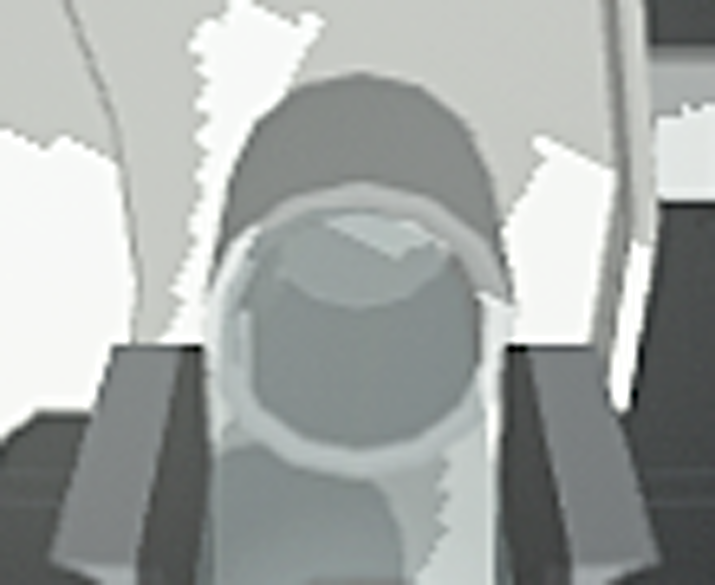

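The zoom shows the cup's mouth ring centred at crop (361,330), which is full-frame (280.5,245.8), seen through the glass. The vial's foot arc tops out near row 227.

```bash
python3 - <<'E'
from h import *
s,d=pickle.load(open("w4.pkl","rb"));Rt=R.from_quat(s["tcp_rot"]).as_matrix()
def tool(p,z):
    o,v=wray(d,s,p);o=Rt.T@(o-s["eef_pos"]);v=Rt.T@v;return (o+v*(z-o[2])/v[2])*1000
for z in(.049,.052,.055,.060):print(z,"cup",tool((280.5,245.8),z),"outer far",tool((280.5,195+183/6.5),z)[0]-16,"near",tool((280.5,195+478/6.5),z)[0]+16,
   "w",tool((225+512/6.5,245),z)[1]-tool((225+210/6.5,245),z)[1])
for z in(.033,.0385,.042):print(z,"foot far", tool((277.6,227.2),z))
s0,d0=pickle.load(open("shot0.pkl","rb"))
E
```

```text
0.049 cup [-10.63217913   1.90547796  49.        ] outer far -11.605098357391235 near -10.590702930881783 w 29.33439028450436
0.052 cup [-11.83484414   1.92111472  52.        ] outer far -12.57148242807104 near -12.044294584991984 w 29.795634710703013
0.055 cup [-13.03750915   1.93675147  55.        ] outer far -13.53786649875084 near -13.497886239102197 w 30.25687913690166
0.06 cup [-15.04195083   1.96281274  60.        ] outer far -15.148506616550511 near -15.920538995952569 w 31.025619847232743
0.033 foot far [ 7.13895693  0.16297929 33.        ]
0.0385 foot far [ 5.29142136  0.13944233 38.5       ]
0.042 foot far [ 4.11571691  0.12446426 42.        ]
```

>>> arm_command(series=[-0.3,0.1,0,0,0,0,1,-0.6,0.17,0,0,0,0,1,-0.6,0.17,0.6,0,0,0,1,-0.6,0.17,1,0,0,0,1,-0.6,0.17,1.3,0,0,0,1,-0.6,0.17,1.5,0,0,0,1,-0.6,0.17,1.6,0,0,0,1,-0.6,0.17,1.6,0,0,0,1])

```text
time: 5.15
eef_pos: [0.6608, -0.0792, 0.194]
tcp_rot: [0.516, 0.856, -0.0, -0.0]
contact_force: [0.2, -0.3, -0.2]
opening: 0.251
finger_force: 35.5
```

>>> arm_command(series=[0,0,0.15,0,0,0,1,0,0,0.3,0,0,0,1,0,0,0.3,0,0,0,1,0,0,0.3,0,0,0,1])

```text
time: 5.48
eef_pos: [0.6611, -0.0793, 0.1916]
tcp_rot: [0.516, 0.856, 0.0, 0.0]
contact_force: [0.2, -0.7, -1.1]
opening: 0.251
finger_force: 35.5
```

>>> arm_command(series=[0,0,0.15,0,0,0,1,0,0,0.3,0,0,0,1,0,0,0.3,0,0,0,1,0,0,0.3,0,0,0,1])

```text
time: 5.82
eef_pos: [0.661, -0.0793, 0.1884]
tcp_rot: [0.516, 0.856, -0.0, -0.0]
contact_force: [0.4, -0.5, -0.3]
opening: 0.252
finger_force: 35.5
```

>>> arm_command(series=[0,0,0.15,0,0,0,1,0,0,0.3,0,0,0,1,0,0,0.4,0,0,0,1,0,0,0.4,0,0,0,1])

```text
time: 6.15
eef_pos: [0.6609, -0.0792, 0.1841]
tcp_rot: [0.516, 0.856, -0.0, -0.0]
contact_force: [-0.2, -0.5, 0.3]
opening: 0.251
finger_force: 35.5
```

>>> arm_command(series=[0,0,0.2,0,0,0,1,0,0,0.4,0,0,0,1,0,0,0.6,0,0,0,1,0,0,0.6,0,0,0,1])

```text
time: 6.48
eef_pos: [0.6616, -0.0791, 0.1788]
tcp_rot: [0.516, 0.856, 0.001, 0.001]
contact_force: [1.6, 0.9, 0.7]
opening: 0.25
finger_force: 35.2
```

>>> arm_command(series=[0,0,0.2,0,0,0,1,0,0,0.4,0,0,0,1,0,0,0.4,0,0,0,1,0,0,0.4,0,0,0,1])

```text
time: 6.82
eef_pos: [0.6618, -0.0793, 0.1754]
tcp_rot: [0.516, 0.856, 0.001, 0.001]
contact_force: [1.2, 1.2, 3.3]
opening: 0.248
finger_force: 35.4
```

>>> arm_command(series=[0,0,0.2,0,0,0,1,0,0,0.4,0,0,0,1,0,0,0.6,0,0,0,1,0,0,0.6,0,0,0,1])

```text
time: 7.15
eef_pos: [0.662, -0.0794, 0.1701]
tcp_rot: [0.516, 0.856, 0.001, 0.001]
contact_force: [1.0, 1.3, 5.6]
opening: 0.248
finger_force: 35.2
```

>>> arm_command(series=[0,0,0.2,0,0,0,1,0,0,0.4,0,0,0,1,0,0,0.4,0,0,0,1,0,0,0.4,0,0,0,1])

```text
time: 7.48
eef_pos: [0.6619, -0.0794, 0.1658]
tcp_rot: [0.516, 0.856, 0.001, 0.001]
contact_force: [1.9, 1.0, 6.3]
opening: 0.249
finger_force: 35.2
```

>>> arm_command(series=[0,0,0.2,0,0,0,1,0,0,0.4,0,0,0,1,0,0,0.6,0,0,0,1,0,0,0.6,0,0,0,1])

```text
time: 7.82
eef_pos: [0.6619, -0.0794, 0.16]
tcp_rot: [0.516, 0.856, 0.0, 0.001]
contact_force: [1.8, 1.0, 5.3]
opening: 0.251
finger_force: 35.3
```

>>> arm_command(series=[0,0,0.15,0,0,0,1,0,0,0.3,0,0,0,1,0,0,0.3,0,0,0,1])

```text
time: 8.07
eef_pos: [0.6619, -0.0795, 0.1571]
tcp_rot: [0.516, 0.856, 0.0, 0.001]
contact_force: [-0.1, 1.4, 6.6]
opening: 0.251
finger_force: 37.2
```

>>> arm_command(series=[0,0,0.1,0,0,0,1,0,0,0.2,0,0,0,1,0,0,0.2,0,0,0,1])

```text
time: 8.32
eef_pos: [0.6621, -0.0798, 0.157]
tcp_rot: [0.516, 0.856, 0.0, 0.002]
contact_force: [-2.0, 1.6, 11.4]
opening: 0.246
finger_force: 39.5
```

>>> arm_command(series=[0,0,0.1,0,0,0,1,0,0,0.2,0,0,0,1,0,0,0.2,0,0,0,1])

```text
time: 8.57
eef_pos: [0.6626, -0.0802, 0.1569]
tcp_rot: [0.516, 0.856, -0.0, 0.002]
contact_force: [-4.2, 1.0, 17.0]
opening: 0.25
finger_force: 41.9
```

>>> arm_command(series=[0,0,-0.35,0,0,0,1,0,0,-0.35,0,0,0,0.5,0,0,-0.35,0,0,0,0.5,0,0,-0.35,0,0,0,0.5,0,0,-0.35,0,0,0,0.5,0,0,-2,0,0,0,0.5,0,0,-5,0,0,0,0.5,0,0,-9,0,0,0,0.5,0,0,-9,0,0,0,0.5,0,0,-9,0,0,0,0.5])

```text
time: 9.4
eef_pos: [0.6624, -0.0798, 0.2448]
tcp_rot: [0.516, 0.856, 0.001, 0.003]
contact_force: [0.2, -0.7, -0.3]
opening: 0.501
finger_force: 0.0
```

```bash
python3 - <<'E'
from h import *
from plant import telemetry,vision
s=telemetry.get_state();d={n:vision.read_camera(n) for n in("side","top","wrist")};pickle.dump((s,d),open("w6.pkl","wb"))
print(s["eef_pos"],s["contact_force"],s["opening"])
w=d["wrist"];
for z in(.194,.199):print(z,wproj(w,s,(.6626,-.0797,z)))
hsv=cv2.cvtColor(w["color"],cv2.COLOR_BGR2HSV)
m=cv2.inRange(hsv,(8,25,90),(28,180,255))
n,l,st,c=cv2.connectedComponentsWithStats(m)
for i in range(1,n):
    if st[i,4]>40:print(c[i].round(1),st[i])
E
```

```text
[ 0.66238175 -0.07980858  0.24477044] [ 0.22528524 -0.65595247 -0.25406806] 0.5014051504451953
0.194 [277.54524615 228.67232581]
0.199 [277.54329328 231.34414846]
[367.5   5.6] [363   1  10  10  74]
[444.  63.] [432  49  27  21  59]
[122.9  76.5] [116  69  15  16 179]
[445.8  89.1] [430  70  47  36 650]
[ 61.1 106.1] [ 56  99  11  15 131]
[541.9 141.7] [532 127  28  37  87]
[ 28.  162.3] [ 24 156   9  14 102]
[504.9 253.6] [440 167 120 156 549]
[ 26. 227.] [ 22 221   9  13  88]
[280.9 240. ] [273 233  17  15 203]
[ 51.3 286.3] [ 47 281  10  11  76]
[263.1 303.2] [256 297  15  13 156]
[414.6 385.2] [406 370  18  26  56]
```

>>> arm_command(series=[-0.4,0,0,0,0,0,1,-0.4,0,0,0,0,0,1,-0.4,0,0,0,0,0,1,-0.4,0,0,0,0,0,1,-0.4,0,1.5,0,0,0,1,-0.4,0,3,0,0,0,1,-0.4,0,4,0,0,0,1,-0.4,0,4.2,0,0,0,1,-0.4,0,4.2,0,0,0,1], force=20)

```text
time: 10.3
eef_pos: [0.6623, -0.0826, 0.1982]
tcp_rot: [0.516, 0.856, -0.0, -0.001]
contact_force: [0.5, -0.1, 0.1]
opening: -0.0
finger_force: 0.0
```

>>> arm_command(series=[0,0,0.15,0,0,0,1,0,0,0.3,0,0,0,1,0,0,0.3,0,0,0,1])

```text
time: 10.55
eef_pos: [0.6633, -0.0829, 0.1974]
tcp_rot: [0.516, 0.856, 0.0, 0.001]
contact_force: [0.2, -0.1, -0.2]
opening: -0.002
finger_force: 0.0
```

>>> arm_command(series=[0,0,0.1,0,0,0,1,0,0,0.2,0,0,0,1,0,0,0.2,0,0,0,1])

```text
time: 10.8
eef_pos: [0.6633, -0.0829, 0.1956]
tcp_rot: [0.516, 0.856, 0.0, 0.001]
contact_force: [0.4, 0.3, 3.4]
opening: -0.001
finger_force: 1.3
```

>>> arm_command(series=[0,0,0.1,0,0,0,1,0,0,0.2,0,0,0,1,0,0,0.2,0,0,0,1])

```text
time: 11.05
eef_pos: [0.6638, -0.0831, 0.1949]
tcp_rot: [0.516, 0.856, 0.0, 0.001]
contact_force: [-1.3, -0.2, 5.5]
opening: -0.002
finger_force: 3.2
```

>>> arm_command(series=[0,0,0.1,0,0,0,1,0,0,0.2,0,0,0,1,0,0,0.2,0,0,0,1])

```text
time: 11.3
eef_pos: [0.6641, -0.0833, 0.1939]
tcp_rot: [0.516, 0.856, 0.0, 0.002]
contact_force: [-2.8, 0.2, 9.3]
opening: -0.001
finger_force: 4.3
```

>>> arm_command(series=[0,0,0.1,0,0,0,1,0,0,0.2,0,0,0,1,0,0,0.2,0,0,0,1])

```text
time: 11.55
eef_pos: [0.6647, -0.0836, 0.1938]
tcp_rot: [0.516, 0.856, 0.0, 0.003]
contact_force: [-2.9, -0.2, 12.5]
opening: 0.004
finger_force: 6.4
```

>>> arm_command(series=[0,0,0.1,0,0,0,1,0,0,0.2,0,0,0,1,0,0,0.2,0,0,0,1])

```text
time: 11.8
eef_pos: [0.6655, -0.0838, 0.1937]
tcp_rot: [0.516, 0.856, 0.001, 0.004]
contact_force: [-3.5, -0.8, 16.7]
opening: -0.003
finger_force: 8.3
```

>>> arm_command(series=[0,0,-1,0,0,0,1,0,0,-3,0,0,0,0.6,0,0,-6,0,0,0,0.2,0,0,-6,0,0,0,0.1,0,0,-6,0,0,0,0])

```text
time: 12.22
eef_pos: [0.6641, -0.083, 0.2491]
tcp_rot: [0.516, 0.856, 0.001, 0.002]
contact_force: [-0.1, -0.1, -0.6]
opening: 0.563
finger_force: 0.0
```

```bash
python3 - <<'E'
from h import *
from plant import telemetry,vision
s=telemetry.get_state();d={n:vision.read_camera(n) for n in("side","top","wrist")};pickle.dump((s,d),open("w7.pkl","wb"))
print(s["eef_pos"],s["contact_force"],s["opening"],rows(s,(.5741,-.1233,.27),27.8))
for z in(.194,.199):print(z,[wproj(d["wrist"],s,p).round(1) for p in((.6626,-.0797,z),(.674,-.1272,z))])
hsv=cv2.cvtColor(d["wrist"]["color"],cv2.COLOR_BGR2HSV)
m=cv2.inRange(hsv,(8,25,90),(28,180,255))
n,l,st,c=cv2.connectedComponentsWithStats(m)
for i in range(1,n):
    if 40<st[i,4]<400:print(c[i].round(1),st[i])
im=np.hstack([cv2.resize(d["side"]["color"][270:420,215:415],(400,300)),cv2.resize(d["top"]["color"][125:275,365:565],(400,300))])
cv2.imwrite("pics/w7.png",np.vstack([im,cv2.resize(d["wrist"]["color"],(400,300)).repeat(2,1)[:, :800]*0+np.hstack([cv2.resize(d["wrist"]["color"],(400,300))]*2)]))
E
```

```text
[ 0.66405944 -0.08304876  0.24913944] [-0.14040251 -0.06884117 -0.55300987] 0.5634130014214319 ([0.63, -9.83, -2.12], [0.21, 0.19, 0.02])
0.194 [array([277.6, 221.1]), array([260.1, 286.5])]
0.199 [array([277.6, 223.5]), array([259.8, 290.1])]
[365.6   3.8] [361   0  10   9  70]
[125.7  71.3] [119  64  14  16 169]
[ 64.8 100.6] [ 60  94  11  14 126]
[546.8 151.8] [530 132  30  51  91]
[ 31.6 156.3] [ 27 150  10  14 102]
[ 29.  220.6] [ 25 215   9  12  85]
[281.4 230.1] [274 223  16  15 193]
[ 53.3 279.2] [ 49 274  10  11  79]
[263.  293.9] [256 288  15  13 154]
[215.1 334.3] [209 329  13  11 113]
[418.9 384.8] [402 363  29  38  90]
```

View pics/w7.png

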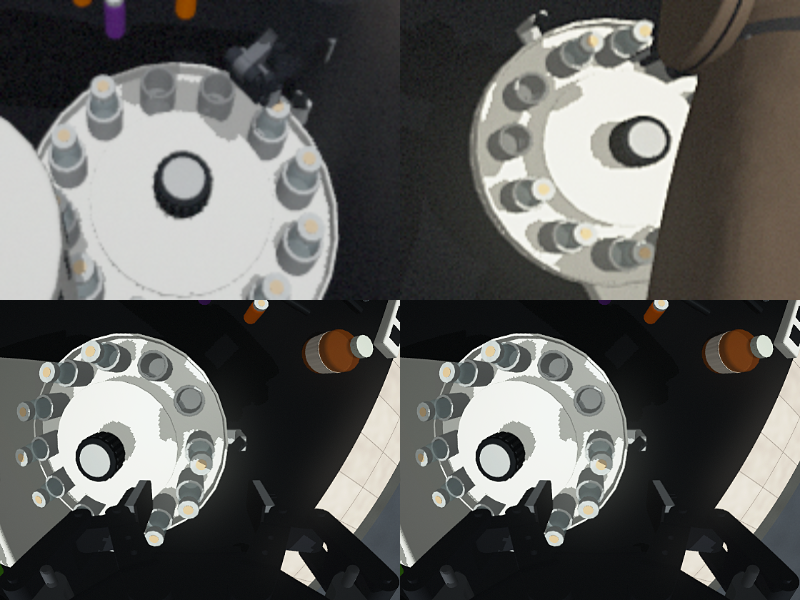

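The loaded vial stands at the pointer with its cap level with its neighbours', and 17 N gave no further travel, so it is home. Next is the knob.

>>> arm_command(series=[0.3,-2,-1,0,0,0,0,0.6,-5,-1,0,0,0,0,0.6,-8,-1,0,0,0,0,0.6,-9.8,-1,0,0,0,0,0.6,-9.8,-1,0,0,0,0,0.6,-9.8,-1,0,0,0,0])

```text
time: 12.87
eef_pos: [0.5727, -0.1233, 0.2552]
tcp_rot: [0.517, 0.856, 0.0, -0.001]
contact_force: [-0.1, -0.0, 0.0]
opening: 0.998
finger_force: 0.0
```

```bash
python3 - <<'E'
from h import *
from plant import telemetry,vision
s=telemetry.get_state();d=vision.read_camera("wrist");pickle.dump((s,d),open("w8.pkl","wb"))
print(s["eef_pos"],s["contact_force"],s["opening"],s["qpos"],rows(s,(.5741,-.1233,.168),27.8))
print(wproj(d,s,(.5741,-.1233,.198)),wproj(d,s,(.5741,-.1233,.168)))
g=cv2.cvtColor(d["color"],cv2.COLOR_BGR2GRAY)[150:330,200:360]
m=cv2.inRange(g,120,215)
n,l,st,c=cv2.connectedComponentsWithStats(m)
for i in range(1,n):
    if st[i,4]>150:print((c[i]+[200,150]).round(1),st[i])
cv2.imwrite("pics/w8.png",cv2.resize(d["color"][120:350,170:400],None,fx=2.6,fy=2.6))
E
```

```text
[ 0.57265696 -0.12326635  0.25520438] [-0.14388669 -0.0093309   0.01667297] 0.9984682638357735 [-3.85313058e-01  7.42195739e-02  1.77577837e+00  4.34265783e-04
  1.29361066e+00 -8.69520790e-01] ([-0.09, 0.13, 8.72], [-0.06, -0.1, -0.06])
[279.54243402 226.9326245 ] [279.50505219 214.00698093]
[291.6 173.6] [  12    0  148   66 6651]
[287.3 220.2] [ 60  57  45  40 729]
[346.9 273.8] [136 115  17  23 158]
[243.6 311.5] [ 18 142  53  38 251]
[318.5 312.6] [ 97 146  37  27 154]
```

>>> arm_command(series=[0,0.2,1.5,0,0,0,0,0,0.2,3,0,0,0,0,0,0.2,4.5,0,0,0,0,0,0.2,5,0,0,0,0])

```text
time: 13.25
eef_pos: [0.5747, -0.1211, 0.2031]
tcp_rot: [0.516, 0.857, -0.0, -0.003]
contact_force: [-0.0, -0.3, -0.2]
opening: 1.002
finger_force: 0.0
```

>>> arm_command(series=[0,0,1,0,0,0,0,0,0,2,0,0,0,0,0,0,3,0,0,0,0,0,0,3.5,0,0,0,0,0,0,3.5,0,0,0,0])

```text
time: 13.67
eef_pos: [0.5745, -0.1219, 0.1698]
tcp_rot: [0.516, 0.856, -0.0, -0.001]
contact_force: [-0.1, 0.6, -0.6]
opening: 1.0
finger_force: 0.0
```

>>> arm_command(series=[-0.1,-0.1,0,0,0,0,0,-0.1,-0.1,0,0,0,0,1,-0.1,-0.1,0,0,0,0,1,-0.1,-0.1,0,0,0,0,1,-0.1,-0.1,0,0,0,0,1,-0.1,-0.1,0,0,0,0,1,-0.1,-0.1,0,0,0,0,1], force=70)

```text
time: 14.25
eef_pos: [0.5743, -0.1243, 0.1729]
tcp_rot: [0.516, 0.856, -0.001, -0.0]
contact_force: [-4.9, -0.8, 5.7]
opening: 0.491
finger_force: 74.1
```

>>> arm_command(series=[0,0,0,0,0,3,1,0,0,0,0,0,6,1,0,0,0,0,0,10,1,0,0,0,0,0,14,1,0,0,0,0,0,18,1,0,0,0,0,0,22,1,0,0,0,0,0,26,1,0,0,0,0,0,30,1,0,0,0,0,0,30,1,0,0,0,0,0,30,1])

```text
time: 15.08
eef_pos: [0.5742, -0.1243, 0.1729]
tcp_rot: [0.72, 0.694, -0.001, -0.0]
contact_force: [-3.9, -1.7, 7.2]
opening: 0.492
finger_force: 74.3
```

```bash
python3 - <<'E'
from plant import telemetry
from scipy.spatial.transform import Rotation as R
import numpy as np
s=telemetry.get_state();y=R.from_quat(s["tcp_rot"]).as_matrix()[:,1];print(np.degrees(np.arctan2(y[1],y[0])),s["contact_force"],s["wrist_torque"],s["opening"])
E
```

```text
-2.1830102642341345 [-3.92113259 -1.70296023  7.248171  ] [-0.25022017  0.98972115 -0.0180701 ] 0.4919452234518943
```

Turned 30° with about zero residual torque. Now I release, rise and back away.

>>> arm_command(series=[0,0,0,0,0,0,0,0,0,0,0,0,0,0,0,0,0,0,0,0,0,0,0,0,0,0,0,0,0,0,0,0,0,0,0,0,0,-2,0,0,0,0,0,0,-5,0,0,0,0,0,0,-9,0,0,0,0,0,0,-13,0,0,0,0,0,0,-16,0,0,0,0])

```text
time: 15.92
eef_pos: [0.5754, -0.1237, 0.3354]
tcp_rot: [0.72, 0.694, 0.001, 0.002]
contact_force: [0.7, -0.2, 0.7]
opening: 0.995
finger_force: 0.0
```

>>> arm_command(series=[3.5,0,0,0,0,0,0,7,0,0,0,0,0,0,11,0,0,0,0,0,0,15,0,0,0,0,0,0,19,0,0,0,0,0,0,23,0,0,0,0,0,0,27,0,0,0,0,0,0,30,0,0,0,0,0,0,30,0,0,0,0,0,0])

```text
time: 16.67
eef_pos: [0.5856, 0.1815, 0.3314]
tcp_rot: [0.718, 0.696, 0.001, -0.001]
contact_force: [-0.4, -0.5, 0.1]
opening: 1.002
finger_force: 0.0
```

```bash
python3 - <<'E'
from h import *
from plant import telemetry,vision
s=telemetry.get_state();d={n:vision.read_camera(n) for n in("side","top")};pickle.dump((s,d),open("w9.pkl","wb"))
print(s["eef_pos"],s["contact_force"])
C=np.array([.57410531,-.12334037]);yaw=.48521211;z0=.0062
for n in d:
    hsv=cv2.cvtColor(d[n]["color"],cv2.COLOR_BGR2HSV);m=cv2.inRange(hsv,(8,30,120),(25,140,255))
    k,l,st,c=cv2.connectedComponentsWithStats(m);c=c[[i for i in range(1,k) if st[i,4]>=4]]
    for i in range(-2,10):
        a=yaw-i*np.pi/6;p=proj(d[n],[*(C+.1*np.array([np.cos(a),np.sin(a)])),z0+.188])[0]
        e=c-p;j=np.argmin(np.hypot(*e.T)) if len(c) else None
        print(n,i,p.round(1),"nearest",e[j].round(1))
im=np.hstack([cv2.resize(d["side"]["color"][180:420,195:415],(400,436)),cv2.resize(d["top"]["color"][125:275,400:540],(400,436))])
cv2.imwrite("pics/w9.png",im)
E
```

```text
[0.58561202 0.18146461 0.33136358] [-0.39812488 -0.47835529  0.12214079]
side -2 [294.4 300.5] nearest [-0.   0.2]
side -1 [325.3 303.1] nearest [-30.9  -2.4]
side 0 [352.4 319.9] nearest [16.8 31.4]
side 1 [369.3 348.2] nearest [-0.2  3.1]
side 2 [370.5 382.2] nearest [-0.4  0.6]
side 3 [353.4 412.7] nearest [-0.5  0.5]
side 4 [321.3 429.4] nearest [ 31.6 -16.2]
side 5 [284.3 425.7] nearest [-29.8 -22.7]
side 6 [255.  403.1] nearest [-0.5 -0.1]
side 7 [241.8 370.1] nearest [ 1.9 -0.6]
side 8 [246.7 337.2] nearest [-0.2  0.1]
side 9 [266.1 312.4] nearest [-0.1  0.2]
top -2 [427.4 191.4] nearest [-2.5 -0.5]
top -1 [435.3 164.5] nearest [-16.1   6.3]
top 0 [456. 146.] nearest [30.3 -5.2]
top 1 [483.7 140.5] nearest [2.6 0.3]
top 2 [511.6 149.4] nearest [ 0.1 -0.4]
top 3 [532.3 170.5] nearest [ 0.2 -0.3]
top 4 [540.4 198.6] nearest [ 0.2 -0.3]
top 5 [533.3 226.2] nearest [ 0.1 -0.3]
top 6 [512.6 245.7] nearest [ 0.  -0.4]
top 7 [483.9 251.6] nearest [ 0.1 -0.5]
top 8 [455.2 242. ] nearest [ 0.  -0.5]
top 9 [434.5 219.8] nearest [-0.  -0.6]
```

View pics/w9.png

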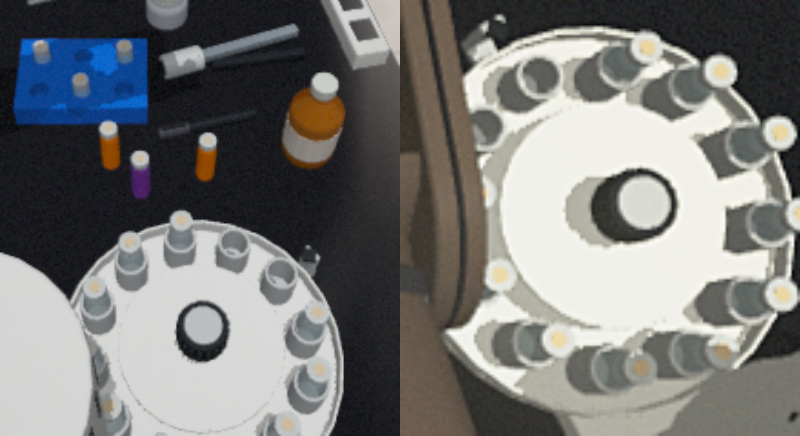

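```bash
python3 - <<'E'
from h import *
s,d=pickle.load(open("w9.pkl","rb"))
T,S=d["top"],d["side"]
print("loaded",tri(T,(486.3,140.8),S,(369.1,351.3)),"k2",tri(T,(511.7,149.0),S,(370.1,382.8)),"k3",tri(T,(532.5,170.2),S,(352.9,413.2)))
from plant import ctrl
if abs(tri(T,(486.3,140.8),S,(369.1,351.3))[0][2]-.194)<.003: print(ctrl.sign_off())
E
```

```text
loaded (array([ 0.67280809, -0.13168221,  0.19425548]), np.float64(1.504185455586851)) k2 (array([ 0.65880596, -0.17707839,  0.19364873]), np.float64(1.6267898722863157)) k3 (array([ 0.62066627, -0.21215872,  0.19401536]), np.float64(1.4342686934208861))
the job is handed in; nothing more can be done
None
```

The tall vial is loaded and pressed fully home, its cap measuring 194 mm above the bench like its neighbours. The carousel is exactly one click clockwise with the next empty cup at the pointer, the gripper is clear, and the job is handed in after about 17 s of robot time.

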